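# Park the glue pot against its stop and lid it

## Task

Slide the glue pot along the top of the warmer, without lifting it, from the right-hand ring to the left-hand ring until it is fully home against the sprung stop: press it firmly up to the end of the spring's travel, but do not ram it. Leave it there square to the warmer, centred front to back on the ring and still touching the stop's pad, then lay its lid on gently so that the skirt goes down over the rim all round, with the lid's cut corners over the pot's. Let go and leave everything else on the bench and the warmer where it stands.

Things in the scene. Friction and masses are not known exactly. Their poses are not given: they have to be found in the camera images.
- warmer: Fixed twin-ring glue warmer on the bench, 300 (x) x 460 (y) x 45 mm high; origin at the centre of its underside, y along its length. Flat aluminium top at z = 45 mm with two flat ring marks 176 mm across, centred at x = 0, y = -100 mm (right ring, where the pot starts) and x = 0, y = +70 mm (left ring). Its left end (+y) carries the sprung stop.
- stop: Steel stop housing fixed on the warmer's top at (0, +200 mm): 50 x 40 x 58 mm high, plus a 14 mm screw. Origin at the centre of its underside, axes as the warmer's. Its rod bears an upright pad facing -y, 54 mm wide, 34 high, centred 36 above the top. The free pad face is 50 to 90 mm from the origin to -y; the setting differs each time and is not reported: feel for it (or see it).
- stop_screw (a point): Top of the screw on the stop's housing, 72 mm above the warmer's top. About the pad: it gives 8 mm on a soft spring (0.6 N at first touch, 1.6 N at the end, too weak to push the pot back), then is solid. Pressed home means that the pot bears on it with more than 8 N; over 25 N is ramming.
- pot: Rectangular aluminium glue pot, open at the top: 90 (x) x 120 (y) x 75 mm high, walls 4 mm, 0.65 to 0.96 kg (5 to 13 N slide it); origin at the centre of its underside. The two corners at +x are cut off at 45 degrees by 22 mm, the two at -x are square. A straight handle sticks out towards -x.
- pot_center (a point): Centre of the pot, 37.5 mm above its underside, axes as the pot's.
- pot_handle (a point): Place to grip on the pot's handle: a level wooden bar along the pot's x, 14 mm wide (y) and 14 mm high, reaching from x = -62 to -158 mm in the pot's frame, its axis 46 mm above the pot's underside. This point lies on that axis at x = -105 mm.
- lid: Aluminium lid lying skirt down on the bench: 100 (x) x 130 (y) mm plate 4 mm thick, its two +x corners cut at 45 degrees like the pot's, with a skirt 12 mm deep that clears the pot's rim by 2 mm all round (3.7 at its flared mouth); 0.2 to 0.26 kg. Origin at the centre of the skirt's lower edge. Seated (one way round only) its axes match the pot's and its origin is 63 mm above the pot's.
- lid_center (a point): Centre of the lid, 23 mm above the skirt's lower edge (48.5 mm above pot_center when seated), axes as the lid's.
- lid_grip (a point): Centre of the lid's handle, a level wooden bar along the lid's x, 64 mm long, 16 mm wide (y), 18 mm high, 37 mm above the skirt's lower edge, on two short stems (12 mm of space between plate and bar).
- tin: Steel tin 60 mm across, 85 mm high, standing on the warmer's far strip; leave alone. Origin under its centre.
- offcut: Pale wood offcut 90 x 60 x 45 mm on the bench beyond the lid; leave alone. Origin under its centre.
- sanding_block: Cork sanding block 110 x 65 x 35 mm, on the bench; leave alone. Origin under its centre.
- glue_bottle: White bottle, 64 mm across, 190 mm high, on the bench to the right; leave alone. Origin under its centre.
- hammer: Hammer lying on the bench to the left; leave alone.
- jar: White ceramic cup 80 mm across, 100 mm high, to the left; leave alone. Origin under its centre.
- tape: Roll of paper tape, 100 mm across, 25 mm high, lying on the bench to the left; leave alone. Origin under its centre.
Mind the look-alikes: they are no part of the job. Leave any pink look-alike of the pot alone.

How it is judged:
By the outcome, as a careful person would: the job done as asked, in the order asked, and still so for the second after the job is handed in, with the robot touching nothing.
It also fails if it takes over 72 s, if anything falls off the work surface, if the arm or the gripper's body presses on something with over 40 N, if the wrist force passes 120 N, or if a joint passes its speed limit or range.

## Robot

A 6-joint arm with a two-finger parallel gripper is mounted at the origin on the work surface. World frame = base frame: x ahead of the robot, y to its left, z up, the work surface at z = 0. Lengths are in m, angles in rad, forces in N, time in s.
With the tool pointing down it reaches from about 0.35 to 0.85 m from the base axis. Payload 8.1 kg.
Tool frame: the origin (TCP) lies at the very end of the fingers, on their centre line; the grasp point (between the pads) lies 19 mm behind it (bot.pinch_z is the distance from the TCP to the grasp point, in m); z points along the fingers, y is the line along which they close (so a half turn about z gives the same grasp; the last joint's range is limited). The gripper opens to 85 mm and grips with 20 to 120 N. Pads are 22 mm wide; open, the fingers measure 114 mm over their backs; the gripper's body (76 mm by 85 mm) begins 54 mm behind the grasp point. The pads swing forward as they close: fully open they stand 13 mm farther back than shut.
Start: joints at [-1.41, 0.13, 1.488, -0, 1.523, -0.085], TCP at [0.146, -0.582, 0.231] pointing down, gripper open.
Joint ranges: [-2.96, 2.96], [-0.89, 2.26], [0.02, 2.5], [-1.34, 4.48], [0, 2.73], [-2.66, 2.66]. Speed limits (rad/s): [2.39, 2.39, 2.79, 3.14, 3.14, 3.14].

## Interface

Orientations are given as a rotation vector (axis times angle).
In Python, from plant import bot gives the robot as it stands.
- The arm moves only by the tool move_arm, never from a script. Its argument "rows" is a list of rows, each a list of 5 numbers: the opening, from -1 (shut) to 1 (fully open), then the shift along the tool's x, y, z in mm, then the turn about the tool's z in rad. A call has exactly 8 rows; each row is the pose to reach, as a shift and turn from the pose commanded when the call began, along the tool's axes at that moment; what a row does not reach only later rows make up. A row lasts 1/10 s, in which the tool goes at most 50 mm and 8.59 degrees, less where a joint would pass 70% of its speed; a pose out of reach is approached as far as the arm can. A call with a gripper value outside its range is refused whole. The fingers move at their own pace and stop on an object; "newtons" is the grip in N (left out, the last holds). Time passes only in rows, so rows that repeat a pose let the fingers close, or fill a call up. It gives the time, the measured TCP pose, the force, the opening and the grip force at its end, in the units of the state.
- bot.get_obs(): the state, without advancing time (a new reading comes with each control period).
- bot.get_image(name): name is "scene" or "side" or "wrist"; returns the picture (480x640x3 uint8, red, green, blue); there is no depth.
- bot.camera_params(name): a dict with "fx", "fy", "cx", "cy" (pixels), "R" (3x3) and "t" (3): a world point X has camera coordinates R X + t; the wrist camera has in their place "T_tool_cam" (4x4, takes a point from camera to tool coordinates, whose origin is the TCP and whose axes are the flange's). Camera axes: x right, y down, z forward; pixel columns grow to the right and rows downward; lengths in m; the calibration is good to about 2 mm. The wrist camera is an equidistant fisheye: a pixel r from the principal point sees the ray r / f radians off the axis. A picture is of the moment at which its call begins: read the wrist's pose just before it. camera_params takes no time and is no camera call.
- bot.hand_in(): hands the job in; it is judged then, once.
Trained networks look in the newest picture that a camera, given by its name, has taken for a name from the list of things; names that differ only in an ending like _2 or _b are one class to them, and where a whole thing is asked for, a point or a joint stands for the part that bears it (a point fixed in the world has none). Each returns a list of dicts, best first, with "score" (0 to 1); they miss things now and then, are a little off and sometimes report something else, mostly with a low value. They report only what shows in the picture. A call takes as long as a camera call. They do not tell look-alikes from the thing itself.
- bot.spot_in(camera, name): "uv" ([column, row] in pixels, amid what is visible of it).
The state is a dict: "time": time; "qpos": joint angles; "qvel": joint speeds; "effort": joint torques, N m; "eef_pos": TCP position; "tool_rot": TCP orientation; "force": force on the tool from outside, world axes, zero at the start; "torque": the same for the moment, N m; "finger_gap": finger opening in m; "grasp_force": force on a finger pad.
Only numpy, scipy, OpenCV 4.12 (cv2) and the standard library are available. Lean on these libraries where they do the work, as an engineer would, in place of code of your own. Each camera call takes 0.05 s, during which the arm holds its last target. There are 200 camera calls.

## Working session

There is one attempt and no reset: what is moved stays moved. The work goes in short steps, Python scripts to look and compute and a tool call to move; the robot and the scene stay as the last step left them, time stands still between calls to the robot, and variables do not carry over. Pictures are saved under pics/ and viewed, at most 12 in all, crops included, and the job is handed in when it is done.

Besides the shell and the picture viewer there is one more tool, called after "Emit:" by a JSON object that holds its "method" and its "body", one argument or row to a line. move_arm: Moves the arm, as the interface text tells. Its arguments: {"type":"object","properties":{"rows":{"type":"array","items":{"type":"array","items":{"type":"number"}}},"newtons":{"type":"number"}},"required":["rows"]}

```bash
mkdir -p pics; ls
cat > h.py <<'E'
import numpy as np,cv2
from plant import bot
from scipy.spatial.transform import Rotation as Ro
def save(im,n): cv2.imwrite('pics/'+n,im[:,:,::-1])
E
python3 - <<'E'
from h import *
np.set_printoptions(precision=4,suppress=True)
o=bot.get_obs();print(o['time'],o['eef_pos'],o['tool_rot'],o['finger_gap'])
a=bot.get_image('scene');b=bot.get_image('side')
for c in('scene','side','wrist'):print(c,bot.camera_params(c))
save(a,'s0.png');save(b,'d0.png')
for c in('scene','side'):
  for n in('pot_center','pot_handle','lid_grip','lid_center','stop_screw','tin','stop'):
    print(c,n,[(np.round(d['uv']),round(d['score'],2)) for d in bot.spot_in(c,n)][:3])
E
```

```text
pics
0.0 [ 0.1459 -0.5814  0.2302] [-3.1161 -0.3848  0.0001] 0.0852499117862257
scene {'fx': 511.8047661310008, 'fy': 511.8047661310008, 'cx': 327.7181573291965, 'cy': 247.82681140744316, 'R': array([[ 0.5142,  0.8577, -0.0044],
       [ 0.7   , -0.4226, -0.5757],
       [-0.4956,  0.2929, -0.8177]]), 't': array([-0.2276, -0.2812,  1.5131])}
side {'fx': 483.14946052905066, 'fy': 483.14946052905066, 'cx': 317.18727943958936, 'cy': 237.32848450642857, 'R': array([[-0.9996, -0.0277,  0.0045],
       [-0.02  ,  0.592 , -0.8057],
       [ 0.0197, -0.8055, -0.5923]]), 't': array([0.464 , 0.0702, 1.3655])}
wrist {'fx': 371.64829954431775, 'fy': 371.64829954431775, 'cx': 321.3946510644111, 'cy': 243.4899051670048, 'T_tool_cam': array([[-0.0012, -0.9563, -0.2922,  0.0752],
       [ 1.    , -0.0013, -0.0001, -0.0011],
       [-0.0003, -0.2922,  0.9564, -0.142 ],
       [ 0.    ,  0.    ,  0.    ,  1.    ]])}
scene pot_center [(array([199., 224.]), 0.93), (array([359., 285.]), 0.64), (array([204., 335.]), 0.17)]
scene pot_handle [(array([362., 282.]), 0.79), (array([199., 223.]), 0.65)]
scene lid_grip [(array([203., 334.]), 0.83)]
scene lid_center [(array([202., 334.]), 0.78), (array([402., 294.]), 0.49)]
scene stop_screw [(array([469., 254.]), 0.71)]
scene tin [(array([421., 316.]), 0.58)]
scene stop [(array([470., 252.]), 0.58), (array([359., 282.]), 0.18)]
side pot_center [(array([404., 203.]), 0.74), (array([272., 237.]), 0.57)]
side pot_handle [(array([272., 235.]), 0.97), (array([399., 206.]), 0.78), (array([257., 190.]), 0.64)]
side lid_grip [(array([317., 190.]), 0.66)]
side lid_center [(array([316., 195.]), 0.73), (array([229., 375.]), 0.56)]
side stop_screw [(array([240., 305.]), 0.95), (array([403., 372.]), 0.33)]
side tin [(array([217., 245.]), 0.68)]
side stop [(array([242., 303.]), 0.97)]
```

View pics/s0.png

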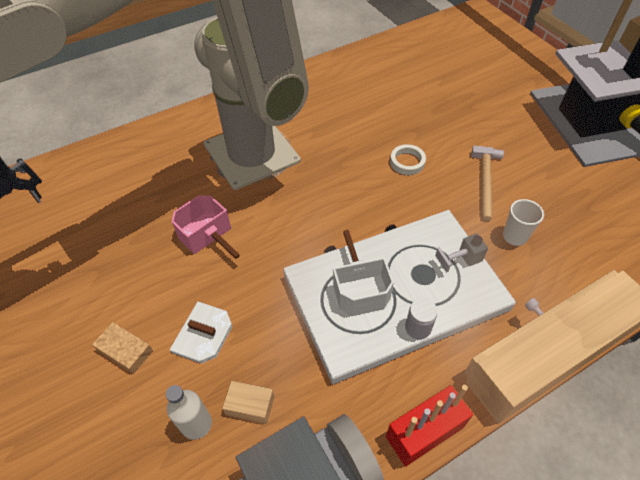

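View pics/d0.png

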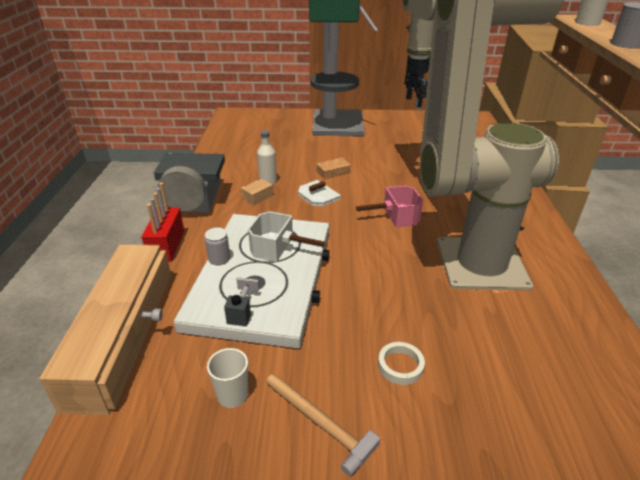

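The silver pot (scene 362,285; side 270,237), with its handle towards the robot (scene 350,245), is the one meant. The pink look-alike (scene 201,222; side 403,205) is not. The lid is at scene (203,333) and the stop at (470,252).

```bash
cat >> h.py <<'E'
np.set_printoptions(precision=4,suppress=True)
def ray(cam,uv,o=None):
    p=bot.camera_params(cam);u=(np.array(uv,float)-[p['cx'],p['cy']])/p['fx']
    if cam!='wrist':
        R,t=p['R'],np.array(p['t']);d=R.T@np.r_[u,1];return -R.T@t,d/np.linalg.norm(d)
    th=np.linalg.norm(u);d=np.r_[u/max(th,1e-9)*np.sin(th),np.cos(th)]
    T=np.array(p['T_tool_cam']);R=Ro.from_rotvec(o['tool_rot']).as_matrix()
    return R@T[:3,3]+o['eef_pos'],R@T[:3,:3]@d
def onz(r,z): c,d=r;return c+d*(z-c[2])/d[2]
def tri(rs):
    A=np.zeros((3,3));b=np.zeros(3)
    for c,d in rs:
        P=np.eye(3)-np.outer(d,d);A+=P;b+=P@c
    x=np.linalg.solve(A,b);return x,max(np.linalg.norm((np.eye(3)-np.outer(d,d))@(x-c)) for c,d in rs)
def proj(cam,X,o=None):
    p=bot.camera_params(cam)
    if cam!='wrist': x=p['R']@X+p['t'];return x[:2]/x[2]*p['fx']+[p['cx'],p['cy']]
    T=np.array(p['T_tool_cam']);R=Ro.from_rotvec(o['tool_rot']).as_matrix()
    x=T[:3,:3].T@(R.T@(np.array(X)-o['eef_pos'])-T[:3,3]);r=np.linalg.norm(x[:2])
    return x[:2]/r*np.arctan2(r,x[2])*p['fx']+[p['cx'],p['cy']]
E
python3 - <<'E'
from h import *
W=lambda a,b:tri([ray('scene',a),ray('side',b)])
print('lidgrip',W((203,334),(317,190)));print('screw',W((469,240),(240,298)))
print('pot',W((361,284),(271,237)))
print('handle end',W((347,233),(324,242)))
for uv in[(285,268),(449,213),(514,300),(330,376)]:print(onz(ray('scene',uv),.045))
im=cv2.imread('pics/s0.png')[190:390,150:530]
cv2.imwrite('pics/c1.png',cv2.resize(im,None,fx=2.1,fy=2.1,interpolation=2))
E
```

```text
lidgrip (array([ 0.4772, -0.3529,  0.0147]), np.float64(0.0028987078199960367))
screw (array([0.6297, 0.2756, 0.1045]), np.float64(0.002238454625622702))
pot (array([0.5884, 0.0038, 0.0782]), np.float64(0.003312117998056603))
handle end (array([0.4494, 0.0464, 0.0917]), np.float64(0.004829927781185636))
[ 0.4377 -0.116   0.045 ]
[0.5074 0.3262 0.045 ]
[0.7858 0.292  0.045 ]
[ 0.7235 -0.1626  0.045 ]
```

View pics/c1.png

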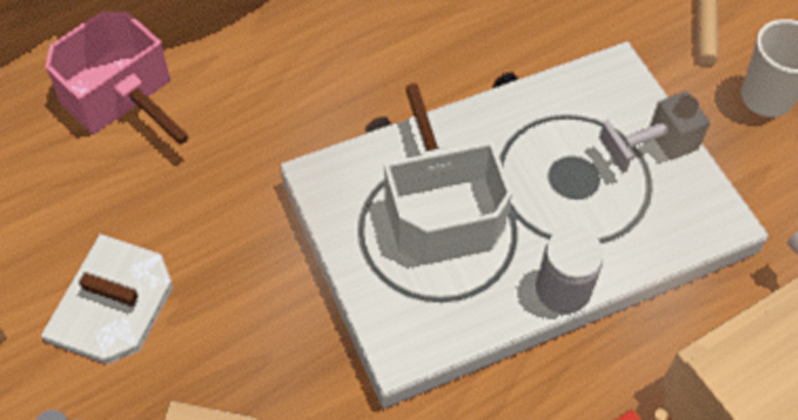

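The crop confirms it: the silver pot on the warmer's right ring has its cut corners on the far side and its handle towards the robot. The pink one on the bench stays untouched. I'll go look over the lid first.

Emit:
{"method": "move_arm", "body": {
  "rows": [
    [1,47,-18,0,0],
    [1,94,-36,0,0],
    [1,141,-54,0,0],
    [1,188,-72,0,0],
    [1,235,-90,0,0],
    [1,282,-108,0,0],
    [1,329,-126,0,0],
    [1,376,-143,0,0]
  ]
}}

```text
time: 1.6
eef_pos: [0.4755, -0.3516, 0.2316]
tool_rot: [3.117, 0.385, 0.001]
force: [0.4, -0.4, 0.1]
finger_gap: 0.0855
grasp_force: 0.0
```

Run:
```python
from h import *
o=bot.get_obs();print(o['time'],o['eef_pos'],o['tool_rot'])
save(bot.get_image('wrist'),'w1.png')
for n in('lid_grip','lid_center'):print([(d['uv'],d['score'],onz(ray('wrist',d['uv'],o),.037)) for d in bot.spot_in('wrist',n)][:2])
```

```text
1.6 [ 0.4755 -0.3516  0.2316] [3.1174 0.385  0.0006]
[([320.7, 208.3], 0.78, array([ 0.4814, -0.3485,  0.037 ]))]
[([318.8, 207.7], 0.79, array([ 0.4815, -0.3467,  0.037 ]))]
```

View pics/w1.png

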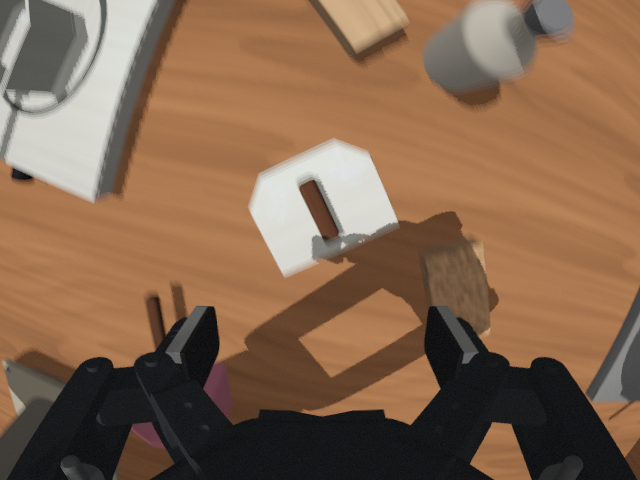

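The lid is at wrist (320,207), with its cut corners at the top and left, so its +x points up and slightly left (yaw about 0.59). Next I'll look at the pot and stop from above.

Emit:
{"method": "move_arm", "body": {
  "rows": [
    [1,25,-45,-5,0.05],
    [1,50,-91,-10,0.1],
    [1,75,-136,-15,0.15],
    [1,100,-181,-20,0.2],
    [1,125,-227,-25,0.25],
    [1,150,-272,-30,0.3],
    [1,175,-317,-35,0.35],
    [1,199,-362,-40,0.39]
  ]
}}

```text
time: 2.55
eef_pos: [0.5754, 0.0325, 0.2703]
tool_rot: [3.132, -0.232, 0.001]
force: [0.3, -0.9, -0.4]
finger_gap: 0.0858
grasp_force: 0.0
```

Run:
```python
from h import *
o=bot.get_obs();print(o['time'],o['eef_pos'],o['tool_rot'],o['qpos'])
save(bot.get_image('wrist'),'w2.png')
for n in('pot_center','pot_handle','stop_screw','stop'):print(n,[(d['uv'],d['score'],onz(ray('wrist',d['uv'],o),.09)) for d in bot.spot_in('wrist',n)][:2])
```

```text
2.55 [0.5754 0.0325 0.2703] [ 3.1325 -0.232   0.0009] [-0.0321  0.0526  1.5002 -0.0005  1.5883  1.6865]
pot_center [([507.1, 439.1], 0.94, array([ 0.2352, -0.1742,  0.09  ])), ([349.8, 199.8], 0.81, array([0.5883, 0.0065, 0.09  ]))]
pot_handle [([349.2, 202.8], 0.72, array([0.5857, 0.0074, 0.09  ])), ([507.6, 444.4], 0.69, array([ 0.2223, -0.1771,  0.09  ]))]
stop_screw [([90.7, 191.9], 0.91, array([0.6401, 0.258 , 0.09  ]))]
stop [([91.6, 195.4], 0.88, array([0.6365, 0.2579, 0.09  ]))]
```

View pics/w2.png

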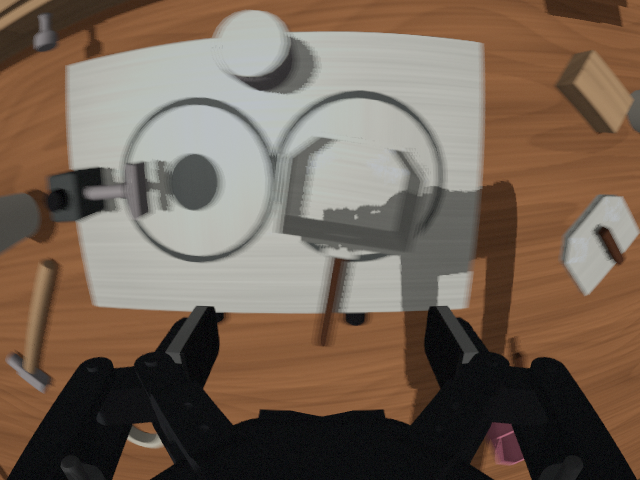

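```bash
cat > fit.py <<'E'
from h import *
from scipy.optimize import least_squares as LS
o={'eef_pos':np.array([.5754,.0325,.2703]),'tool_rot':np.array([3.1325,-.232,.0009])}
def w2(p,L,z): c,s=np.cos(p[2]),np.sin(p[2]);return np.r_[p[0]+c*L[0]-s*L[1],p[1]+s*L[0]+c*L[1],z]
def fit(pts,p0,cam):  # pts: (local xy, z, uv)
    f=lambda p:np.concatenate([proj(cam,w2(p,L,z),o)-uv for L,z,uv in pts])
    r=LS(f,p0,loss='soft_l1',f_scale=2);return r.x,r.fun.reshape(-1,2)
E
python3 - <<'E'
from fit import *
C=[(.15,.23),(.15,-.23),(-.15,-.23),(-.15,.23)]
for cam,uv in(('wrist',[(67,66),(484,43),(468,307),(94,306)]),('scene',[(514,300),(330,376),(285,268),(449,213)])):
  p,r=fit([(L,.045,u) for L,u in zip(C,uv)],[.61,.08,-.15],cam);print(cam,p,r.ravel())
# ring points
R=[((122,185),(200,261),(272,180),(200,98)),((360,91),(442,165),(277,165),(410,105))]
for S in R:
  X=np.array([onz(ray('wrist',u,o),.045)[:2] for u in S])
  q=LS(lambda q:np.hypot(*(X-q[:2]).T)-q[2],[.6,.1,.088]).x;print('ring',q)
# pot rim: corners at z=.12
P=[(.045-.022,.06),(.045-.022,-.06),(-.045,-.06),(-.045,.06)]
for n,S in(('handle',[(338,262),(322,343)]),):print(n,[onz(ray('wrist',u,o),.098) for u in S])
print('padface',[onz(ray('wrist',u,o),.098) for u in((148,164),(149,214))],'screw',onz(ray('wrist',(58,200),o),.117))
im=cv2.imread('pics/w2.png')[120:280,100:460];cv2.imwrite('pics/c2.png',cv2.resize(im,None,fx=2.2,fy=2.2,interpolation=2))
E
```

```text
wrist [ 0.6138  0.0889 -0.1398] [-0.1343 -1.7014 -0.0998 -1.7792 -0.4493  2.6424  0.8579  1.4957]
scene [ 0.6101  0.0864 -0.1433] [ 1.8874  1.7404  0.498   0.9278 -3.1527 -1.9758 -0.345  -4.7217]
ring [0.6245 0.1617 0.0857]
ring [ 0.6035 -0.011   0.0843]
handle [array([0.5353, 0.0246, 0.098 ]), array([0.4529, 0.0515, 0.098 ])]
padface [array([0.6525, 0.181 , 0.098 ]), array([0.6069, 0.1913, 0.098 ])] screw [0.6419 0.2817 0.117 ]
```

View pics/c2.png

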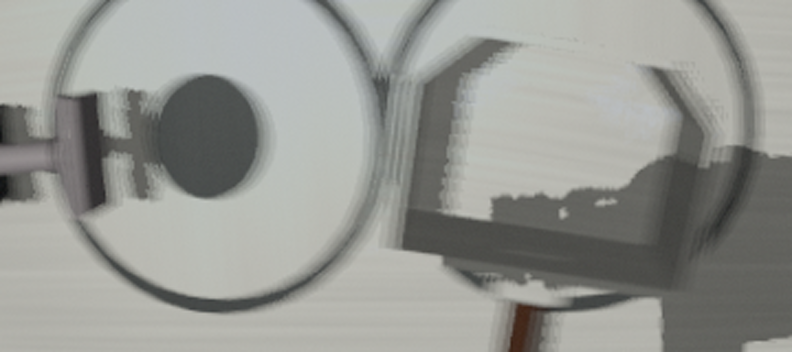

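Run:
```python
from fit import *
P=[((-.045,.06),.12,(277,231)),((-.045,-.06),.12,(406,252)),((.023,-.06),.12,(423,181)),((.045,-.038),.12,(398,150)),((.045,.038),.12,(323,137)),((-.062,0),.098,(338,261)),((-.158,0),.098,(322,344))]
p,r=fit(P,[.59,0,-.3],'wrist');print(p,r)
w=np.array([.613,.088,-.139]);d=p[:2]-w[:2];c,s=np.cos(w[2]),np.sin(w[2]);print('pot in warmer',c*d[0]+s*d[1],-s*d[0]+c*d[1],p[2]-w[2])
# stop pad in warmer
for X in((.6525,.181),(.6069,.1913)):
  d=np.array(X)-w[:2];print(c*d[0]+s*d[1],-s*d[0]+c*d[1])
print('wall -y centre',w2(p,(0,-.058),0))
```

```text
[ 0.5969  0.0074 -0.2938] [[ -7.7172   8.4097]
 [  4.5031   6.9787]
 [  3.9802  -0.6935]
 [  7.9437  -1.279 ]
 [-12.2391  -3.8199]
 [ -1.0945  -1.2645]
 [ -0.5294   5.1722]]
pot in warmer -0.004788607335340703 -0.08208857943311912 -0.1547955459648649
0.026233611144884365 0.09757585585737384
-0.020353673009583816 0.10145850380830056
wall -y centre [ 0.5801 -0.0481  0.    ]
```

Emit:
{"method": "move_arm", "body": {
  "rows": [
    [1,4,24,10,0.04],
    [1,8,48,25,0.08],
    [1,12,72,40,0.12],
    [1,14,95,50,0.15],
    [1,14,95,50,0.15],
    [1,14,95,50,0.15],
    [1,14,95,50,0.15],
    [1,14,95,50,0.15]
  ]
}}

```text
time: 3.6
eef_pos: [0.5758, -0.0638, 0.2206]
tool_rot: [-3.108, 0.46, -0.002]
force: [0.6, -0.2, 0.4]
finger_gap: 0.0853
grasp_force: 0.0
```

Run:
```python
from h import *
o=bot.get_obs();print(o['time'],o['eef_pos'],o['tool_rot'])
im=bot.get_image('wrist');save(im,'w3.png')
import pickle;pickle.dump({k:o[k] for k in('eef_pos','tool_rot')},open('o3.pkl','wb'))
save(cv2.resize(im[90:390,110:510],None,fx=2,fy=2,interpolation=cv2.INTER_CUBIC),'c3.png')
```

```text
3.6 [ 0.5758 -0.0638  0.2206] [-3.1077  0.4596 -0.0019]
```

View pics/c3.png

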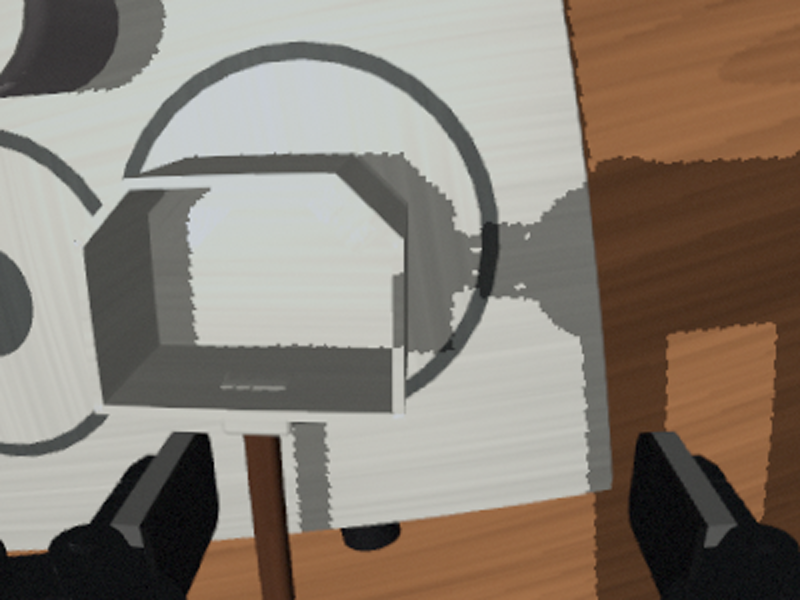

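The settled view shows the pot rim corners clearly in crop (82–407, 171–413) and the warmer's near-right corner at crop (610,490).

Run:
```python
import fit; from fit import *
import pickle; fit.o=pickle.load(open('o3.pkl','rb'))
q=lambda x,y:(x/2+110-.25,y/2+90-.25)
P=[((-.045,-.06),.12,q(406,413)),((-.045,.06),.12,q(99,413)),((.023,-.06),.12,q(407,237)),((.045,-.038),.12,q(338,171)),((.045,.038),.12,q(122,180)),((.023,.06),.12,q(82,245))]
p,r=fit.fit(P,[.59,0,-.3],'wrist');print(p,r.ravel())
# with free height
f=lambda v:np.concatenate([proj('wrist',w2(v,L,v[3]),fit.o)-u for L,z,u in P])
s=LS(f,[*p,.12]);print(s.x,s.cost)
# ring points on centre of the dark line and warmer right edge
pts=[(300,50),(130,172),(483,190),(488,270),(450,115),(410,392)]
X=np.array([onz(ray('wrist',q(*u),fit.o),.045)[:2] for u in pts])
g=LS(lambda v:np.hypot(*(X-v[:2]).T)-v[2],[.6,0,.088]);print('ring',g.x,g.fun)
E=[onz(ray('wrist',q(*u),fit.o),.045)[:2] for u in((567,0),(588,240),(610,490))];d=E[0]-E[2];print('edge yaw',np.arctan2(d[1],d[0]),E)
E=[onz(ray('wrist',q(*u),fit.o),.045)[:2] for u in((0,551),(300,532),(600,492))];d=E[0]-E[2];print('edge yaw',np.arctan2(d[1],d[0])-np.pi/2,E)
print('wall -y',w2(p,(0,-.058),0))
```

```text
Traceback (most recent call last):
AttributeError: 'function' object has no attribute 'fit'
```

```bash
cat > a.py <<'E'
import fit as F; from h import *
from scipy.optimize import least_squares as LS
import pickle; F.o=o=pickle.load(open('o3.pkl','rb'))
q=lambda x,y:(x/2+110-.25,y/2+90-.25)
P=[((-.045,-.06),.12,q(406,413)),((-.045,.06),.12,q(99,413)),((.023,-.06),.12,q(407,237)),((.045,-.038),.12,q(338,171)),((.045,.038),.12,q(122,180)),((.023,.06),.12,q(82,245))]
p,r=F.fit(P,[.59,0,-.3],'wrist');print(p,r.ravel())
f=lambda v:np.concatenate([proj('wrist',F.w2(v,L,v[3]),o)-u for L,z,u in P])
s=LS(f,[*p,.12]);print(s.x,s.cost)
G=lambda u:onz(ray('wrist',q(*u),o),.045)[:2]
X=np.array([G(u) for u in[(300,50),(130,172),(483,190),(488,270),(450,115),(410,392)]])
g=LS(lambda v:np.hypot(*(X-v[:2]).T)-v[2],[.6,0,.088]);print('ring',g.x,g.fun)
E=[G(u) for u in((567,0),(588,240),(610,490))];d=E[0]-E[2];print('edge yaw',np.arctan2(d[1],d[0]),E)
E=[G(u) for u in((0,551),(300,532),(600,492))];d=E[0]-E[2];print('edge yaw',np.arctan2(d[1],d[0])-np.pi/2,E)
print('wall -y',F.w2(p,(0,-.058),0))
E
python3 a.py
```

```text
[ 0.5974 -0.0005 -0.288 ] [ 1.4216  4.0908  0.0112  1.3973 -0.3962 -0.8466  0.2335 -0.1965  0.4948
 -0.495  -4.0474 -1.0492]
[ 0.5968  0.0006 -0.2856  0.1151] 10.70894504506706
ring [ 0.5989 -0.0121  0.0849] [-0.0003 -0.0002 -0.001  -0.0007  0.0016  0.0006]
edge yaw -0.15160971179924157 [array([ 0.6674, -0.1538]), array([ 0.5636, -0.1349]), array([ 0.4352, -0.1183])]
edge yaw -0.1380353288418985 [array([0.4833, 0.2286]), array([0.4578, 0.0398]), array([ 0.4358, -0.1131])]
wall -y [ 0.5809 -0.0561  0.    ]
```

Emit:
{"method": "move_arm", "body": {
  "newtons": 60,
  "rows": [
    [1,1,-4,15,0],
    [1,2,-9,40,0],
    [1,2,-9,65,0],
    [1,2,-9,90,0],
    [1,2,-9,110,0],
    [1,2,-9,125,0],
    [1,2,-9,140,0],
    [1,2,-9,140,0]
  ]
}}

```text
time: 4.45
eef_pos: [0.5784, -0.0554, 0.0771]
tool_rot: [-3.108, 0.46, 0.006]
force: [0.3, 0.3, -0.1]
finger_gap: 0.0855
grasp_force: 0.0
```

```bash
cat >> a.py <<'E'
c,d=ray('wrist',q(280,347),o);x=np.array([np.cos(p[2]),np.sin(p[2])])
t=(-.041-x@(c[:2]-p[:2]))/(x@d[:2]);print('floor',c+t*d)
c,d=ray('wrist',q(160,347),o);print(F.w2(p,(-.041,.056),.05))
print(bot.get_obs()['eef_pos'])
E
python3 a.py|tail -3
```

```text
floor [0.5579 0.0105 0.052 ]
[0.574  0.0649 0.05  ]
[ 0.5784 -0.0554  0.0771]
```

Emit:
{"method": "move_arm", "body": {
  "newtons": 70,
  "rows": [
    [1,0,0,7,0],
    [1,0,0,12,0],
    [-1,0,0,12,0],
    [-1,0,0,12,0],
    [-1,0,0,12,0],
    [-1,0,0,12,0],
    [-1,0,0,12,0],
    [-1,0,0,12,0]
  ]
}}

```text
time: 5.25
eef_pos: [0.5804, -0.056, 0.0682]
tool_rot: [-3.107, 0.461, -0.001]
force: [2.4, -0.6, -1.7]
finger_gap: 0.0033
grasp_force: 68.2
```

Emit:
{"method": "move_arm", "body": {
  "newtons": 90,
  "rows": [
    [-1,-1,-10,0,-0.015],
    [-1,-1,-26,0,-0.035],
    [-1,-2,-43,0,-0.06],
    [-1,-3,-60,0,-0.085],
    [-1,-4,-77,0,-0.11],
    [-1,-5,-94,0,-0.13],
    [-1,-5,-110,0,-0.15],
    [-1,-5,-118,0,-0.153]
  ]
}}

```text
time: 6.05
eef_pos: [0.6098, 0.0593, 0.0682]
tool_rot: [3.133, -0.218, 0.001]
force: [-1.9, -6.7, 5.3]
finger_gap: 0.003
grasp_force: 89.0
```

```bash
cat >> h.py <<'E'
w=np.array([.6138,.0886,-.142])
def wf(X):
    c,s=np.cos(w[2]),np.sin(w[2]);d=np.array(X)[:2]-w[:2];return np.array([c*d[0]+s*d[1],-s*d[0]+c*d[1]])
def tyaw(o): x=Ro.from_rotvec(o['tool_rot']).as_matrix()[:,0];return np.arctan2(x[1],x[0])
def st():
    o=bot.get_obs();c,s=np.cos(w[2]),np.sin(w[2]);f=o['force'];print('t',o['time'],o['eef_pos'],'w',wf(o['eef_pos']),'yaw',tyaw(o),'F_w',c*f[0]+s*f[1],-s*f[0]+c*f[1],f[2],'T',o['torque'],o['finger_gap']);return o
E
python3 - <<'E'
from h import *
o=st();im=bot.get_image('wrist');st()
import pickle;pickle.dump({k:o[k] for k in('eef_pos','tool_rot')},open('o4.pkl','wb'))
save(im,'w4.png')
E
```

```text
t 6.05 [0.6098 0.0593 0.0682] w [ 0.0002 -0.0296] yaw -0.13921720667153886 F_w -0.9488309609286226 -6.865572172413579 5.257993168060584 T [-0.912   0.3609  0.065 ] 0.0029970463977431563
t 6.1 [0.61   0.0602 0.0682] w [ 0.0002 -0.0286] yaw -0.13949218887610212 F_w 0.5672080500939038 1.7725819519130381 2.6312563017841213 T [ 0.2555 -0.124  -0.019 ] 0.002857060973016298
```

View pics/w4.png

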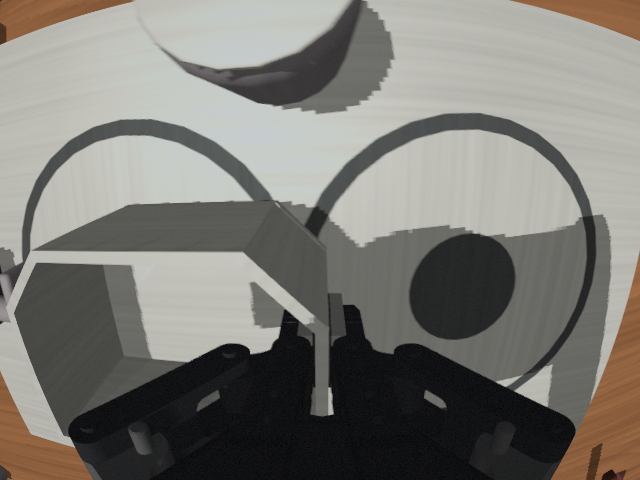

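The pot is gripped and near the pad. I'll check its squareness and x offset against the ring marks in this picture.

Run:
```python
from h import *
import pickle;o=pickle.load(open('o4.pkl','rb'))
for u in((31,251),(247,250),(328,320),(313,412)):
  X=onz(ray('wrist',u,o),.12);print(u,X,wf(X))
for S in([(30,225),(75,140),(135,127),(200,147),(258,197)],[(465,121),(375,160),(330,205),(550,155),(585,210),(588,290),(530,380)]):
  X=np.array([wf(onz(ray('wrist',u,o),.045)) for u in S])
  from scipy.optimize import least_squares as LS
  g=LS(lambda v:np.hypot(*(X-v).T)-.086,[0,0]);print('ring',g.x,g.fun)
```

```text
(31, 251) [0.6674 0.1477 0.12  ] [0.0447 0.0661]
(247, 250) [0.6577 0.0733 0.12  ] [ 0.0456 -0.0089]
(328, 320) [0.6347 0.0553 0.12  ] [ 0.0254 -0.03  ]
(313, 412) [0.6012 0.0646 0.12  ] [-0.0091 -0.0256]
ring [-0.004   0.0681] [-0.0032  0.003   0.0007 -0.0011 -0.0017]
ring [-0.0043 -0.1023] [ 0.002  -0.0017 -0.0016  0.     -0.001  -0.0006 -0.0011]
```

Emit:
{"method": "move_arm", "body": {
  "rows": [
    [-1,0,-3,0,0],
    [-1,0,-6,0,0],
    [-1,0,-9,0,0],
    [-1,0,-12,0,0],
    [-1,0,-15,0,0],
    [-1,0,-17,0,0],
    [-1,0,-19,0,0],
    [-1,0,-20,0,0]
  ]
}}

```text
time: 6.9
eef_pos: [0.6125, 0.0771, 0.0682]
tool_rot: [3.133, -0.223, 0.001]
force: [-1.2, -6.3, 4.3]
finger_gap: 0.0029
grasp_force: 88.9
```

Run:
```python
from h import *
st()
```

```text
t 6.9 [0.6125 0.0771 0.0682] w [ 0.0003 -0.0116] yaw -0.14203178322362112 F_w -0.33388630380994233 -6.384503334256312 4.346147201130086 T [-0.8882  0.1479  0.0102] 0.0028661287168251044
```

Emit:
{"method": "move_arm", "body": {
  "rows": [
    [-1,0,-1,0,0],
    [-1,0,-2,0,0],
    [-1,0,-3,0,0],
    [-1,0,-4,0,0],
    [-1,0,-5,0,0],
    [-1,0,-6,0,0],
    [-1,0,-7,0,0],
    [-1,0,-8,0,0]
  ]
}}

```text
time: 7.7
eef_pos: [0.6136, 0.0846, 0.0682]
tool_rot: [3.132, -0.223, 0.001]
force: [-1.3, -7.0, 4.2]
finger_gap: 0.0031
grasp_force: 89.1
```

Run:
```python
from h import *
st()
```

```text
t 7.7 [0.6136 0.0846 0.0682] w [ 0.0003 -0.004 ] yaw -0.14218168575305665 F_w -0.2509666371261152 -7.119436844437147 4.185196736573381 T [-0.9383  0.1763  0.086 ] 0.003112311889276967
```

Emit:
{"method": "move_arm", "body": {
  "rows": [
    [-1,0,-0.5,0,0],
    [-1,0,-1,0,0],
    [-1,0,-1.5,0,0],
    [-1,0,-2,0,0],
    [-1,0,-2.5,0,0],
    [-1,0,-3,0,0],
    [-1,0,-3.5,0,0],
    [-1,0,-4,0,0]
  ]
}}

```text
time: 8.5
eef_pos: [0.614, 0.0874, 0.0682]
tool_rot: [3.13, -0.223, 0.0]
force: [-2.5, -14.5, 5.8]
finger_gap: 0.003
grasp_force: 89.3
```

Emit:
{"method": "move_arm", "body": {
  "rows": [
    [-1,0,-0.4,0,0],
    [-1,0,-0.8,0,0],
    [-1,0,-1.2,0,0],
    [-1,0,-1.6,0,0],
    [-1,0,-2,0,0],
    [-1,0,-2.4,0,0],
    [-1,0,-2.7,0,0],
    [-1,0,-3,0,0]
  ]
}}

```text
time: 9.3
eef_pos: [0.6143, 0.0878, 0.0682]
tool_rot: [3.127, -0.225, -0.0]
force: [-4.3, -25.0, 7.6]
finger_gap: 0.003
grasp_force: 89.7
```

Run:
```python
from h import *
st()
```

```text
t 9.3 [0.6143 0.0878 0.0682] w [ 0.0006 -0.0007] yaw -0.14334991963509583 F_w -0.6765353874670281 -25.303741281551854 7.5592333833271095 T [-3.091   0.5496  0.3462] 0.0029838576531242044
```

Pressed home: about 25 N in total, less about 6.5 N sliding friction, gives roughly 18 N on the stop. I'll relieve the force, open the gripper and rise.

Emit:
{"method": "move_arm", "body": {
  "rows": [
    [-1,0,2,0,0],
    [-1,0,4,0,0],
    [-1,0,4,0,0],
    [-0.3,0,4,0,0],
    [-0.3,0,4,0,0],
    [-0.3,0,4,0,0],
    [-0.3,0,4,0,0],
    [-0.3,0,4,0,0]
  ]
}}

```text
time: 10.1
eef_pos: [0.6137, 0.0894, 0.0677]
tool_rot: [-3.134, 0.221, 0.0]
force: [-1.3, -0.1, 0.3]
finger_gap: 0.0298
grasp_force: 0.0
```

Emit:
{"method": "move_arm", "body": {
  "rows": [
    [-0.3,0,4,-20,0],
    [-0.3,0,4,-50,0],
    [-0.3,0,4,-90,0],
    [-0.3,0,-16,-130,0],
    [-0.3,-10,-36,-170,0],
    [-0.3,-20,-56,-190,0],
    [-0.3,-20,-60,-190,0],
    [-0.3,-20,-60,-190,0]
  ]
}}

```text
time: 10.9
eef_pos: [0.6025, 0.152, 0.2579]
tool_rot: [-3.134, 0.219, -0.001]
force: [0.7, -0.3, 0.3]
finger_gap: 0.0302
grasp_force: 0.0
```

Run:
```python
from h import *
import pickle
bot.get_image('scene')
o=st();im=bot.get_image('wrist');save(im,'w5.png')
pickle.dump({k:o[k] for k in('eef_pos','tool_rot')},open('o5.pkl','wb'))
save(cv2.resize(im[60:360,40:440],None,fx=2,fy=2,interpolation=cv2.INTER_CUBIC),'c5.png')
```

```text
t 10.95 [0.6021 0.1512 0.2565] w [-0.0205  0.0603] yaw -0.14049135586122283 F_w -0.07623445456440922 -0.12959697054523744 -1.335287940038123 T [ 0.0424  0.0016 -0.0092] 0.030133476754978544
```

View pics/c5.png

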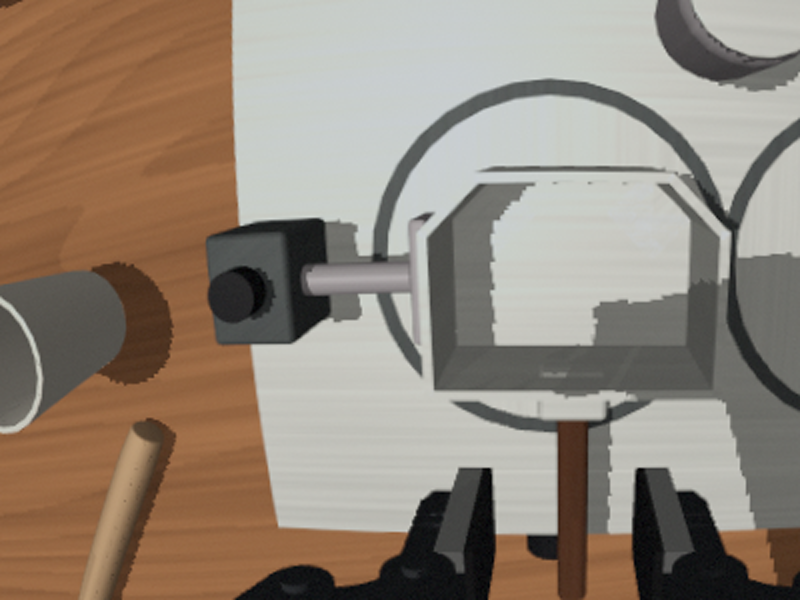

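```bash
cat > b.py <<'E'
import fit as F; from h import *
from scipy.optimize import least_squares as LS
import pickle; F.o=o=pickle.load(open('o5.pkl','rb'))
q=lambda x,y:(x/2+40-.25,y/2+60-.25)
C=[((-.045,.06),(423,394)),((-.045,-.06),(724,394)),((.023,.06),(420,236)),((.023,-.06),(731,235)),((.045,.038),(478,170)),((.045,-.038),(668,171))]
P=[(L,.12,q(*u)) for L,u in C]
p,r=F.fit(P,[.62,.14,-.14],'wrist');print('pot',p,r.ravel(),wf(p),'rel yaw',p[2]-w[2])
s=LS(lambda v:np.concatenate([proj('wrist',F.w2(v,L,v[3]),o)-u for L,z,u in P]),[*p,.12]);print(s.x,wf(s.x))
G=lambda u,z=.045:wf(onz(ray('wrist',q(*u),o),z))
X=np.array([G(u) for u in[(550,87),(460,115),(383,230),(379,260),(400,330),(640,112),(690,150),(580,424),(480,411)]])
for rad in(None,.0865):
  g=LS(lambda v:np.hypot(*(X-v[:2]).T)-(rad or v[2]),[0,.07,.085]);print('ring',g.x,g.fun)
print('rod',G((320,279),.081),G((405,277),.081),'screw',G((237,292),.117),'house',G((207,238),.103),G((218,343),.103),G((324,219),.103))
print('corner',G((280,527)),'left edge',G((233,50)),G((243,250)),G((262,420)),'near',G((400,533)),G((600,535)),G((790,532)))
E
python3 b.py
```

```text
pot [ 0.6225  0.1449 -0.1432] [ 0.9382  2.5376 -0.6036  2.6352 -1.5295 -3.1946  0.7033 -2.1841 -2.3675
  0.2118  4.5887  0.1404] [0.0007 0.057 ] rel yaw -0.0011652570865081924
[ 0.6216  0.1452 -0.1396  0.1141] [-0.0003  0.0571]
ring [-0.0015  0.0663  0.0841] [-0.     -0.0004  0.0001  0.0011 -0.0009 -0.0008  0.001  -0.0003  0.0003]
ring [-0.0024  0.0646  0.085 ] [-0.0014 -0.0011 -0.0004  0.0004 -0.0021 -0.0032 -0.002  -0.0039 -0.0021]
rod [-0.0015  0.1705] [-0.0014  0.1309] screw [0.0006 0.1956] house [0.0221 0.2148] [-0.0248  0.2146] [0.0275 0.1596]
corner [-0.1494  0.2233] left edge [0.1109 0.2254] [0.0085 0.2243] [-0.0837  0.224 ] near [-0.1498  0.1517] [-0.1495  0.0413] [-0.1508 -0.0662]
```

Pot centred within about 1 mm and square. Now to the lid.

Emit:
{"method": "move_arm", "body": {
  "rows": [
    [1,-4,46,0,-0.06],
    [1,-9,92,0,-0.13],
    [1,-14,138,0,-0.2],
    [1,-19,184,0,-0.27],
    [1,-23,230,0,-0.34],
    [1,-27,276,0,-0.41],
    [1,-31,322,0,-0.48],
    [1,-35,368,0,-0.55]
  ]
}}

```text
time: 11.8
eef_pos: [0.5141, -0.2105, 0.2558]
tool_rot: [-3.074, -0.64, 0.004]
force: [1.2, -0.3, -0.3]
finger_gap: 0.0856
grasp_force: 0.0
```

Run:
```python
from h import *
o=st();R=Ro.from_rotvec(o['tool_rot']).as_matrix()
print(1000*R.T@(np.array([.48,-.35,.18])-o['eef_pos']),'turn',tyaw(o)-.589)
```

```text
t 11.8 [ 0.5141 -0.2105  0.2558] w [-0.0564 -0.3102] yaw 0.41042340760503404 F_w 1.1913143274389375 -0.08353397752112018 -0.25216845198003346 T [-0.004  -0.0046  0.0035] 0.08556926302596667
[-86.7804 114.5172  75.7173] turn -0.17857659239496593
```

Emit:
{"method": "move_arm", "body": {
  "rows": [
    [1,-25,35,15,-0.06],
    [1,-50,70,35,-0.12],
    [1,-75,100,55,-0.18],
    [1,-87,114,76,-0.18],
    [1,-87,114,76,-0.18],
    [1,-87,114,76,-0.18],
    [1,-87,114,76,-0.18],
    [1,-87,114,76,-0.18]
  ]
}}

```text
time: 12.6
eef_pos: [0.4824, -0.3468, 0.183]
tool_rot: [3.005, 0.913, 0.002]
force: [0.4, -0.6, -0.0]
finger_gap: 0.0856
grasp_force: 0.0
```

Run:
```python
from h import *
import pickle
o=st();im=bot.get_image('wrist');save(im,'w6.png')
pickle.dump({k:o[k] for k in('eef_pos','tool_rot')},open('o6.pkl','wb'))
print([(d['uv'],d['score']) for d in bot.spot_in('wrist','lid_grip')][:2])
save(cv2.resize(im[60:360,140:540],None,fx=2,fy=2,interpolation=cv2.INTER_CUBIC),'c6.png')
```

```text
t 12.6 [ 0.4824 -0.3468  0.183 ] w [-0.0685 -0.4497] yaw 0.5899077987540448 F_w 0.4941432132457473 -0.5341085630461665 -0.03778980812830382 T [-0.0008  0.0127 -0.0002] 0.08557414706490864
[([320.6, 230.5], 0.71), ([441.2, 37.8], 0.45)]
```

View pics/c6.png

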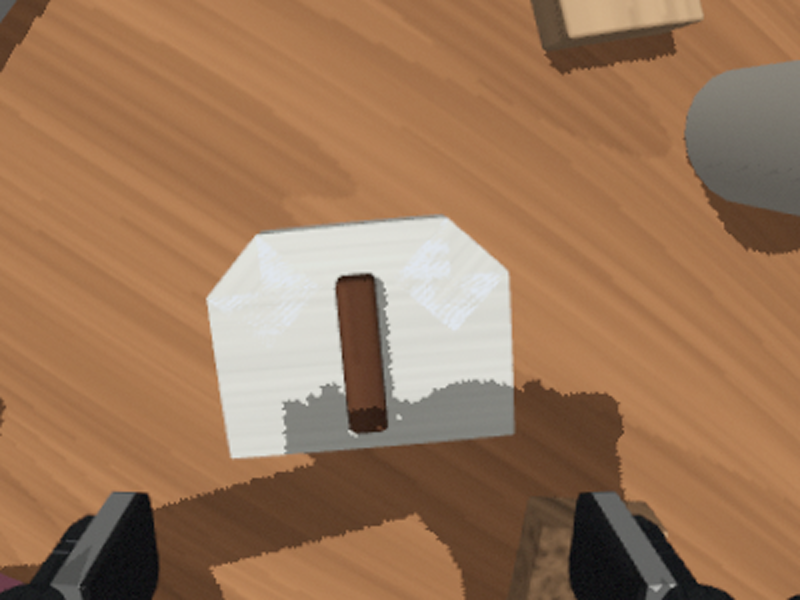

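```bash
cat > c.py <<'E'
import fit as F; from h import *
from scipy.optimize import least_squares as LS
import pickle; F.o=o=pickle.load(open('o6.pkl','rb'))
q=lambda x,y:(x/2+140-.25,y/2+60-.25)
C=[((-.05,.065),(231,459)),((-.05,-.065),(514,434)),((.025,.065),(207,299)),((.05,.04),(260,234)),((.05,-.04),(446,216)),((.025,-.065),(508,270))]
P=[(L,.016,q(*u)) for L,u in C]
p,r=F.fit(P,[.48,-.35,.65],'wrist');print('lid',p,r.ravel())
B=[((.032,.008),(337,277)),((.032,-.008),(374,275)),((-.032,.008),(348,410)),((-.032,-.008),(386,407))]
P2=[(L,.046,q(*u)) for L,u in B];p2,r2=F.fit(P2,p,'wrist');print('bar',p2,r2.ravel())
for P_,z in((P,.016),(P2,.046)):
  s=LS(lambda v:np.concatenate([proj('wrist',F.w2(v,L,v[3]),o)-u for L,_,u in P_]),[*p,z]);print(s.x)
o1={'eef_pos':np.array([.4755,-.3516,.2316]),'tool_rot':np.array([3.1174,.385,.0006])}
print('tri',tri([ray('wrist',q(361,343),o),ray('wrist',(318,209),o1)]))
R=Ro.from_rotvec(o['tool_rot']).as_matrix();print(1000*R.T@(np.r_[p[:2],.022]-o['eef_pos']),tyaw(o)-p[2])
E
python3 c.py
```

```text
lid [ 0.4764 -0.3498  0.6807] [ 0.2078 -0.3355  0.4412 -0.0902 -0.2257 -0.3573 -1.7977  0.2001  0.4983
  0.2933  0.5066  0.3031]
bar [ 0.4795 -0.3472  0.663 ] [-1.4866 -3.153   1.0292 -3.7202 -0.2391  8.8443  0.5495  8.9545]
[ 0.4762 -0.35    0.6802  0.0148]
[ 0.4699 -0.3535  0.6706 -0.0057]
tri (array([ 0.481 , -0.3462,  0.0412]), np.float64(0.0002798199912589943))
[ -6.6808  -1.1413 161.0065] -0.09078014823886715
```

Emit:
{"method": "move_arm", "body": {
  "newtons": 40,
  "rows": [
    [0,-2,0,20,-0.03],
    [0,-4,-1,45,-0.06],
    [0,-6,-1,70,-0.09],
    [0,-7,-1,95,-0.09],
    [0,-7,-1,115,-0.09],
    [0,-7,-1,130,-0.09],
    [0,-7,-1,140,-0.09],
    [0,-7,-1,140,-0.09]
  ]
}}

```text
time: 13.5
eef_pos: [0.4747, -0.3496, 0.0407]
tool_rot: [-2.961, -1.046, 0.001]
force: [-0.2, 0.3, -0.2]
finger_gap: 0.0427
grasp_force: 0.0
```

Run:
```python
from h import *
o=st();R=Ro.from_rotvec(o['tool_rot']).as_matrix()
print(1000*R.T@(np.array([.4764,-.3498,.022])-o['eef_pos']),tyaw(o)-.681)
```

```text
t 13.5 [ 0.4747 -0.3496  0.0407] w [-0.0757 -0.4535] yaw 0.6792866280354156 F_w -0.26787384965813166 0.3101165032479217 -0.21042511285145327 T [ 0.0126 -0.0512  0.0377] 0.04266760504850982
[ 1.2092  1.269  18.6881] -0.0017133719645844314
```

Emit:
{"method": "move_arm", "body": {
  "newtons": 40,
  "rows": [
    [0,1,1,8,0],
    [0,1,1,15,0],
    [0,1,1,18,0],
    [-1,1,1,18,0],
    [-1,1,1,18,0],
    [-1,1,1,18,0],
    [-1,1,1,18,0],
    [-1,1,1,18,0]
  ]
}}

```text
time: 14.3
eef_pos: [0.4766, -0.3507, 0.0241]
tool_rot: [2.962, 1.046, 0.0]
force: [0.3, -0.1, 0.2]
finger_gap: 0.015
grasp_force: 41.3
```

Run:
```python
from h import *
st()
```

```text
t 14.3 [ 0.4766 -0.3507  0.0241] w [-0.0736 -0.4542] yaw 0.6787357169357856 F_w 0.3338740686979346 -0.07954907362906238 0.16332539461767 T [-0.0139 -0.0229  0.0505] 0.014995565557346264
```

Emit:
{"method": "move_arm", "body": {
  "newtons": 60,
  "rows": [
    [-1,0,0,-10,0],
    [-1,0,0,-35,0],
    [-1,0,0,-70,0],
    [-1,10,-7,-110,0.03],
    [-1,32,-22,-145,0.08],
    [-1,62,-43,-175,0.14],
    [-1,92,-64,-195,0.2],
    [-1,122,-85,-200,0.26]
  ]
}}

```text
time: 15.1
eef_pos: [0.5197, -0.2072, 0.2283]
tool_rot: [3.07, 0.648, 0.007]
force: [1.0, 0.3, -2.7]
finger_gap: 0.0148
grasp_force: 61.5
```

Run:
```python
from h import *
o=st();R=Ro.from_rotvec(o['tool_rot']).as_matrix()
print(1000*R.T@(np.array([.6222,.1453,.225])-o['eef_pos']),tyaw(o)+.142,o['grasp_force'])
```

```text
t 15.1 [ 0.5197 -0.2072  0.2283] w [-0.0513 -0.3062] yaw 0.4158305031337762 F_w 0.9010243325939737 0.4679229706907561 -2.683243134760212 T [-0.0698 -0.053  -0.0873] 0.014772470268798382
[ 236.1977 -281.0725    2.9663] 0.5578305031337761 61.54313564300537
```

Emit:
{"method": "move_arm", "body": {
  "rows": [
    [-1,25,-30,0,0.06],
    [-1,52,-62,0,0.13],
    [-1,79,-94,0,0.2],
    [-1,106,-126,0,0.27],
    [-1,133,-158,0,0.34],
    [-1,160,-190,0,0.41],
    [-1,185,-220,0,0.47],
    [-1,205,-244,0,0.52]
  ]
}}

```text
time: 15.9
eef_pos: [0.6062, 0.1009, 0.2244]
tool_rot: [-3.137, 0.161, -0.0]
force: [0.2, -0.3, -2.7]
finger_gap: 0.0147
grasp_force: 61.5
```

Run:
```python
from h import *
o=st();R=Ro.from_rotvec(o['tool_rot']).as_matrix()
print(1000*R.T@(np.array([.6222,.1453,.190])-o['eef_pos']),tyaw(o)+.142)
```

```text
t 15.9 [0.6062 0.1009 0.2244] w [-0.0093  0.0111] yaw -0.10252404110353182 F_w 0.24019118830567845 -0.2451215660305667 -2.6668272397107895 T [-0.0673 -0.0471  0.0154] 0.014685753198019532
[ 11.4062 -45.7691  34.389 ] 0.03947595889646817
```

Emit:
{"method": "move_arm", "body": {
  "rows": [
    [-1,5,-18,10,0.02],
    [-1,9,-34,20,0.04],
    [-1,11,-44,30,0.04],
    [-1,11,-44,34,0.04],
    [-1,11,-44,34,0.04],
    [-1,11,-44,34,0.04],
    [-1,11,-44,34,0.04],
    [-1,11,-44,34,0.04]
  ]
}}

```text
time: 16.7
eef_pos: [0.6219, 0.1406, 0.1907]
tool_rot: [-3.133, 0.223, -0.002]
force: [-0.1, 0.1, -2.7]
finger_gap: 0.015
grasp_force: 61.5
```

Run:
```python
from h import *
o=st();R=Ro.from_rotvec(o['tool_rot']).as_matrix()
print(1000*R.T@(np.array([.6222,.1453,.190])-o['eef_pos']),tyaw(o)+.142)
im=bot.get_image('wrist');sc=bot.get_image('scene');sd=bot.get_image('side')
r=lambda a,f,w,h:cv2.resize(a,(w,h),interpolation=cv2.INTER_CUBIC)
save(im,'w7.png')
import pickle;pickle.dump({k:o[k] for k in('eef_pos','tool_rot')},open('o7.pkl','wb'))
top=r(im[40:440,20:620],0,800,533)[:300];
a=r(sc[190:310,370:530],0,400,300);b=r(sd[200:320,190:350],0,400,300)
save(np.vstack([top,np.hstack([a,b])]),'c7.png')
```

```text
t 16.7 [0.6219 0.1406 0.1907] w [0.0007 0.0526] yaw -0.14194389221396975 F_w -0.09963201147949385 0.10689731471741362 -2.7180646810533986 T [-0.0267 -0.005  -0.0204] 0.015049193189193684
[-0.3869 -4.7232  0.6614] 5.610778603024058e-05
```

View pics/c7.png

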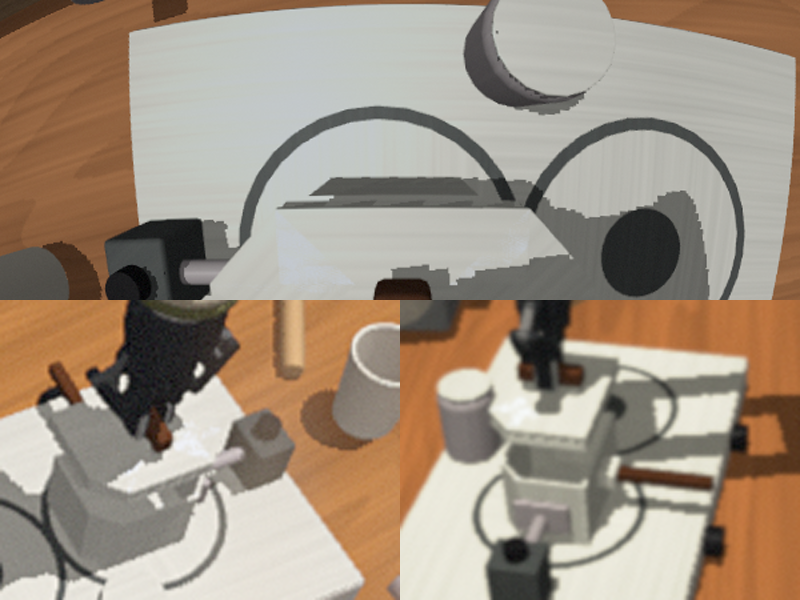

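Run:
```python
from h import *
import pickle;o=pickle.load(open('o7.pkl','rb'))
q=lambda x,y:(x*.75+20-.25,y*.75+40-.25)
for n,z,us in(('lid',.1827,[(278,208),(533,209),(574,256)]),('potbase',.045,[(333,178),(463,178)])):
  for u in us:print(n,wf(onz(ray('wrist',q(*u),o),z)))
```

```text
lid [0.0505 0.0926]
lid [0.0501 0.0128]
lid [ 0.0349 -0.0023]
potbase [0.045  0.0943]
potbase [0.0448 0.0184]
```

Lid and pot agree within a few tenths of a millimetre once corrected by 4.4 mm in y. Lowering.

Emit:
{"method": "move_arm", "body": {
  "rows": [
    [-1,-0.4,-2.5,4,0],
    [-1,-0.4,-4.4,10,0],
    [-1,-0.4,-4.4,18,0],
    [-1,-0.4,-4.4,26,0],
    [-1,-0.4,-4.4,33,0],
    [-1,-0.4,-4.4,38,0],
    [-1,-0.4,-4.4,41,0],
    [-1,-0.4,-4.4,41,0]
  ]
}}

```text
time: 17.65
eef_pos: [0.6215, 0.1455, 0.1482]
tool_rot: [3.134, -0.222, -0.001]
force: [-0.4, -0.4, -2.5]
finger_gap: 0.0148
grasp_force: 61.5
```

Run:
```python
from h import *
st()
```

```text
t 17.65 [0.6215 0.1455 0.1482] w [-0.0004  0.0574] yaw -0.14129593133789892 F_w -0.37936298579755856 -0.4092549538465814 -2.476400808759487 T [-0.0217  0.0316  0.0272] 0.014809123911121302
```

Emit:
{"method": "move_arm", "body": {
  "rows": [
    [-1,0.5,0.2,0,0],
    [-1,0.5,0.2,2,0],
    [-1,0.5,0.2,4,0],
    [-1,0.5,0.2,6,0],
    [-1,0.5,0.2,8,0],
    [-1,0.5,0.2,9,0],
    [-1,0.5,0.2,10,0],
    [-1,0.5,0.2,10,0]
  ]
}}

```text
time: 18.45
eef_pos: [0.6222, 0.1453, 0.1386]
tool_rot: [3.134, -0.222, -0.001]
force: [-0.1, -0.3, -2.5]
finger_gap: 0.0149
grasp_force: 61.5
```

Run:
```python
from h import *
st()
```

```text
t 18.45 [0.6222 0.1453 0.1386] w [0.0002 0.0573] yaw -0.14122148324034417 F_w -0.06903808425995091 -0.3112580652341401 -2.454424834575409 T [ 0.0304 -0.0083 -0.0035] 0.01485605812087866
```

Emit:
{"method": "move_arm", "body": {
  "rows": [
    [-1,0,0,1,0],
    [-1,0,0,2,0],
    [-1,0,0,3,0],
    [-1,0,0,4,0],
    [-1,0,0,5,0],
    [-1,0,0,5.5,0],
    [-1,0,0,6,0],
    [-1,0,0,6,0]
  ]
}}

```text
time: 19.25
eef_pos: [0.6223, 0.1451, 0.1329]
tool_rot: [3.133, -0.222, 0.0]
force: [-0.6, -2.2, -2.0]
finger_gap: 0.015
grasp_force: 61.6
```

Run:
```python
from h import *
st()
```

```text
t 19.25 [0.6223 0.1451 0.1329] w [0.0004 0.0571] yaw -0.14127495988598474 F_w -0.24738330610178227 -2.2278811120762008 -1.957898885658785 T [-0.4085  0.0506  0.0383] 0.01503610627155607
```

Emit:
{"method": "move_arm", "body": {
  "rows": [
    [-1,0,0.3,0,0],
    [-1,0,0.6,0,0],
    [-1,0,0.6,0.3,0],
    [-1,0,0.6,0.6,0],
    [-1,0,0.6,0.9,0],
    [-1,0,0.6,1.2,0],
    [-1,0,0.6,1.2,0],
    [-1,0,0.6,1.2,0]
  ]
}}

```text
time: 20.05
eef_pos: [0.6223, 0.1449, 0.1321]
tool_rot: [-3.134, 0.221, -0.001]
force: [-1.2, 0.5, 2.2]
finger_gap: 0.015
grasp_force: 62.1
```

Run:
```python
from h import *
st()
```

```text
t 20.05 [0.6223 0.1449 0.1321] w [0.0005 0.0569] yaw -0.14112554833150917 F_w -1.274390508304978 0.3216735813694023 2.1554626349635853 T [-0.0481  0.1254  0.0893] 0.01501710444091337
```

Seated: vertical force went from −2.5 to +2.2 N at TCP z 0.132, the expected height. Releasing and rising.

Emit:
{"method": "move_arm", "body": {
  "rows": [
    [-1,0,0,-0.6,0],
    [-0.2,0,0,-0.6,0],
    [-0.2,0,0,-0.6,0],
    [-0.2,0,0,-0.6,0],
    [-0.2,0,0,-0.6,0],
    [-0.2,0,0,-5,0],
    [-0.2,0,0,-20,0],
    [-0.2,0,0,-40,0]
  ]
}}

```text
time: 20.85
eef_pos: [0.6216, 0.1447, 0.172]
tool_rot: [3.133, -0.222, -0.003]
force: [-0.1, 0.2, 0.3]
finger_gap: 0.0341
grasp_force: 0.0
```

Emit:
{"method": "move_arm", "body": {
  "rows": [
    [-0.2,0,0,-30,0],
    [-0.2,-20,0,-60,0],
    [-0.2,-45,0,-85,0],
    [-0.2,-45,0,-85,0],
    [-0.2,-45,0,-85,0],
    [-0.2,-45,0,-85,0],
    [-0.2,-45,0,-85,0],
    [-0.2,-45,0,-85,0]
  ]
}}

```text
time: 21.65
eef_pos: [0.5774, 0.1508, 0.2553]
tool_rot: [3.133, -0.222, -0.003]
force: [-0.2, -0.2, -0.4]
finger_gap: 0.0344
grasp_force: 0.0
```

Run:
```python
from h import *
o=st()
im=bot.get_image('wrist');sc=bot.get_image('scene');sd=bot.get_image('side')
r=lambda a,w,h:cv2.resize(a,(w,h),interpolation=cv2.INTER_CUBIC)
import pickle;pickle.dump({k:o[k] for k in('eef_pos','tool_rot')},open('o8.pkl','wb'))
save(np.vstack([r(im[60:300,60:460],500,300)[:, :],]),'t.png')
top=np.hstack([r(im[80:305,120:420],400,300),r(sc[180:360,300:540],400,300)])
bot_=np.hstack([r(sd[200:320,190:350],400,300),np.zeros((300,400,3),np.uint8)])
save(np.vstack([top,bot_]),'c8.png')
```

```text
t 21.65 [0.5774 0.1508 0.2553] w [-0.0448  0.0564] yaw -0.1415385480536668 F_w -0.1712912235782474 -0.19474952278775526 -0.3918698911424622 T [-0.0149  0.0451 -0.0033] 0.03439226820444247
```

View pics/c8.png

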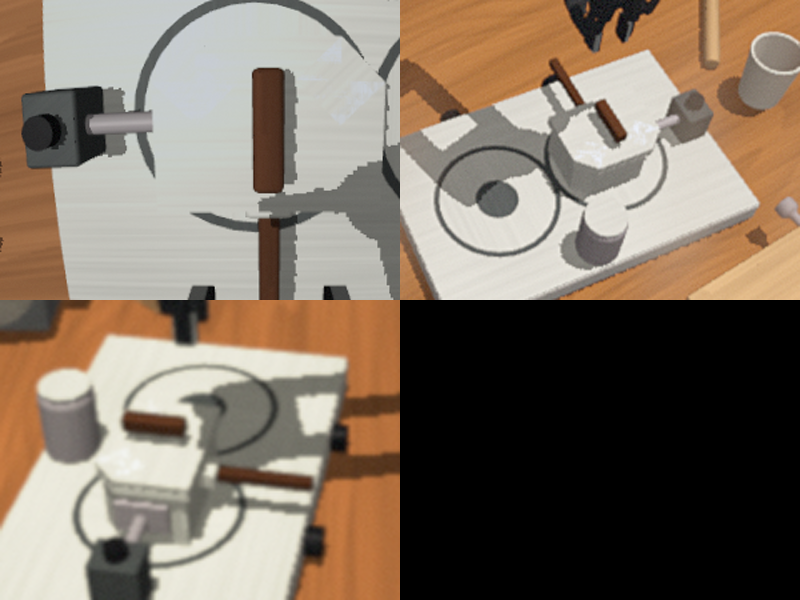

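The lid sits level with its cut corners over the pot's. The pot still bears on the pad and the gripper is clear, so I'm handing in.

```bash
python3 -c "
from plant import bot
print(bot.hand_in())"
```

```text
the job is handed in; nothing more can be done
None
```

The pot was slid home against the sprung stop with roughly 18 N (estimated) and left square, centred and touching the pad; the lid is seated the right way round, nothing else was moved, and the job was handed in at about 22 s.

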